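# Load the curing hood

## Robot

A 6-joint arm with a two-finger parallel gripper is mounted at the origin on the work surface. World frame = base frame: x ahead of the robot, y to its left, z up, the work surface at z = 0. Lengths are in m, angles in rad, forces in N, time in s.
With the tool pointing down it reaches from about 0.35 to 0.975 m from the base axis. Payload 4.9 kg.
Tool frame: the origin (TCP) lies midway between the tips of the shut fingers; the grasp point (between the pads) lies 19 mm behind it; z points along the fingers, y is the direction in which the jaws open and shut (so a half turn about z gives the same grasp; the last joint's range is limited). The gripper opens to 85 mm and grips with 20 to 120 N. Pads are 22 mm wide; open, the fingers measure 114 mm over their backs; the gripper's body (76 mm by 85 mm) begins 54 mm behind the grasp point. The pads swing forward as they close: fully open they stand 13 mm farther back than shut.
Start: joints at [1.102, 0.053, 1.613, -0, 1.476, -0.119], TCP at [0.214, 0.587, 0.231] pointing down, gripper open.
Joint ranges: [-3.01, 3.01], [-1.01, 2.22], [0.06, 2.58], [-1.02, 4.17], [0.09, 2.62], [-3.14, 3.14]. Speed limits (rad/s): [2.57, 2.57, 3.14, 3.14, 3.14, 3.14].

## Interface

Orientations are given as a unit quaternion [w, x, y, z].
In Python, from plant import state, grab_frame, camera_params, job_done, boxes_of gives the robot as it stands.
- The arm moves only by the tool step_arm, never from a script. Its argument "steps" is a list of rows, each a list of 4 numbers: the shift along the tool's x, y, z in mm, then the turn about the tool's z in degrees. A call has 1 to 8 rows; each row shifts and turns the pose as measured when the row begins, along the tool's axes as they then stand; what a row does not reach is not made up. A row lasts 1/10 s, in which the tool goes at most 50 mm and 8.59 degrees, less where a joint would pass 70% of its speed; a pose out of reach is approached as far as the arm can. A call is refused whole if a number of a shift passes 50 or a number of a turn 8.59, either way. A call with a gripper value outside its range is refused whole. "claw" is the opening in per cent of the stroke, from 0 (shut) to 100 (fully open), set as the call begins (left out, the last holds). The fingers move at their own pace and stop on an object; the grip force is fixed at half the most. Time passes only in rows, so rows that do not move let the fingers close. It gives the time, the measured TCP pose, the force and the opening at its end, in the units of the state.
- state(): the state, without advancing time (a new reading comes with each control period).
- grab_frame(name): name is "side" or "top" or "wrist"; returns (picture, depth): 420x560x3 uint8, red, green, blue; 420x560 float32, m along the optical axis (not along the pixel's ray), 0 where there is no reading.
- camera_params(name): a dict with "mtx" (3x3 intrinsics, pixels), "extrinsics" (4x4, takes a point from camera to world coordinates); the wrist camera has in their place "T_tool_cam" (4x4, takes a point from camera to tool coordinates, whose origin is the TCP and whose axes are the flange's). Camera axes: x right, y down, z forward; pixel columns grow to the right and rows downward; lengths in m; the calibration is good to about 2 mm. A picture is of the moment at which its call begins: read the wrist's pose just before it. camera_params takes no time and is no camera call.
- job_done(): hands the job in, once; it reports no verdict.
Trained networks look in the newest picture that a camera, given by its name, has taken for a name from the list of things; names that differ only in an ending like _2 or _b are one class to them, and where a whole thing is asked for, a point or a joint stands for the part that bears it (a point fixed in the world has none). Each returns a list of dicts, best first, with "p" (0 to 1); they miss things now and then, are a little off and sometimes report something else, mostly with a low value. They report only what shows in the picture. A call takes as long as a camera call. They do not tell look-alikes from the thing itself.
- boxes_of(camera, label): "box" ([left, top, width, height] in pixels, round what is visible of it).
The state is a dict: "time": time; "joint_pos": joint angles; "joint_vel": joint speeds; "joint_efforts": joint torques, N m; "tool_pos": TCP position; "tool_rot": TCP orientation; "contact_force": force on the tool from outside, world axes, zero at the start; "ft_torque": the same for the moment, N m; "gripper_width": opening from 0.0 (shut) to 1.0 (fully open).
Only numpy, scipy, OpenCV 4.12 (cv2) and the standard library are available. Lean on these libraries where they do the work, as an engineer would, in place of code of your own. Each camera call takes 0.05 s, during which the arm holds its last target. There are 200 camera calls.

## Task

Press the yellow paddle down with one fingertip to hold the spring-closed amber hood open, and meanwhile, with the other fingertip against its blue plate, push the circuit-board carrier along its lane under the hood until it is fully home against the end stop. Keep the hood held open until the carrier is home, then let go so that the hood shuts over it and take the hand clear. The carrier is only pushed, never lifted or tipped, and the jar, cartridge and copper coupon beside the station are left alone.

Things in the scene. Friction and masses are not known exactly. Their poses are not given: they have to be found in the camera images.
- station: Fixed curing station, aluminium base 350 x 160 mm. Origin at table height on the lane's centre line, below the front face of the orange shutter. x runs along the lane in the push direction, y left across it (to the paddle), z up. Black lane deck 20 mm above the table, x = -222 to +75 mm, between steel rails 6 mm high at y = +-28.5 mm. Lamp box 52 mm high at x = 87 to 121 mm.
- end_stop (a point): Foot of the dark end stop's face, at deck height on the lane's centre line, x = +58 mm of the station. The stop is 60 mm wide and 24 mm high above the deck.
- hood (a joint): Amber clear hood, angle in rad: 0 shut, 0.5 fully open (hard stop). A spring shuts it. Shut, it covers station x = 0 to 72, y = -34 to +36 mm, roof 60 mm above the table. Its hinge shaft, 10 mm thick, runs along x at y = 38, z = 56 mm, from x = -213 to +83 mm, in three posts 62 mm high. Pressing the paddle down raises it.
- shutter (a point): Middle of the lower edge of the hood's orange shutter plate, which closes the hood's mouth: 4 mm thick, 35 mm wide, station x = 0 to 4, y = -30 to +5 mm. Shut, the edge is 9 mm above the deck: it blocks the carrier's front block but clears its tongue. With the hood at 0.3 rad or more the block passes under it.
- paddle (a point): Yellow paddle fixed to the hood's shaft: plate 160 (x) x 60 (y) x 5 mm, station x = -200 to -40 mm. This point: the centre of its upper face. Hood shut: it slopes up to the left by 0.5 rad, centre at y = 84, z = 59 mm of the station. Hood fully open: level, y = 50 to 110 mm, upper face 36 mm above the table. Takes 2 to 6 N to press; a fingertip may slide along it.
- carrier: Loose dark carrier 112 x 54 mm, 0.15 to 0.3 kg, lying in the lane before the hood. Origin at the centre of its underside, x towards the hood. Front block with white circuit board: x = +11 to +56 mm, 50 mm wide, 19 mm high; behind it a tongue 7 mm high. Fully home, its origin is at x = +2 mm of the station.
- push_plate (a point): Centre of the rear (robot side) face of the carrier's blue upright push plate: 8 mm thick, 44 mm wide, from 7 to 32 mm above the deck (top 52 mm above the table). This point is 56 mm behind the carrier's origin, 20 mm above its underside.
- jar: Bystander: white jar with blue cap, 44 mm wide, 60 mm high, standing loose on the table; origin at its foot.
- syringe: Bystander: amber glue cartridge standing loose on a 36 mm foot, 82 mm high; origin at its foot.
- coupon: Bystander: copper plate 60 x 45 x 8 mm lying loose on the table; origin at the centre of its underside.
There are look-alikes about, which are no part of the job. Of the things like the carrier, leave any that is red; of the rest the smaller one is meant.

How it is judged:
By the outcome, as a careful person would: the job done as asked, in the order asked, and still so for the second after the job is handed in, with the robot touching nothing.
It also fails if it takes over 42 s, if anything falls off the work surface, if the arm or the gripper's body presses on something with over 40 N, if the wrist force passes 120 N, or if a joint passes its speed limit or range.

## Working session

There is one attempt and no reset: what is moved stays moved. The work goes in short steps, Python scripts to look and compute and a tool call to move; the robot and the scene stay as the last step left them, time stands still between calls to the robot, and variables do not carry over. Pictures are saved under pics/ and viewed, about 8 in all and at most 12, crops included, and the job is handed in when it is done.

Besides the shell and the picture viewer there is one more tool, called after "Request:" by a JSON object that holds its "fn" and its "kwargs". step_arm: Moves the arm, as the interface text tells. Its arguments: {"type":"object","properties":{"steps":{"type":"array"},"claw":{"type":"number"}},"required":["steps"]}

```bash
mkdir -p pics; ls
python3 - <<'E'
from plant import *
import cv2,numpy as np
s=state();print(s)
for c in ["top","side"]:
    im,d=grab_frame(c);cv2.imwrite(f"pics/{c}0.png",im[:,:,::-1]);np.savez(f"{c}0.npz",im=im,d=d)
    p=camera_params(c);print(c,p)
    for l in ["station","carrier","push_plate","paddle","hood","shutter","jar","syringe","coupon"]:
        print(l,[(np.round(b["box"]).tolist(),round(b["p"],2)) for b in boxes_of(c,l)])
E
```

```text
pics
{'time': 0.0, 'joint_pos': array([ 1.10200280e+00,  5.33709888e-02,  1.61428142e+00, -4.76903850e-06,
        1.47599089e+00, -1.18979196e-01]), 'joint_vel': array([-0.00136117,  0.00077454,  0.00048242, -0.00122042, -0.0007058 ,
       -0.00048031]), 'joint_efforts': array([ 1.53867841e-03, -3.93688703e+01, -3.70176816e+01, -9.16122508e-05,
        7.14539085e-03,  5.26684616e-06]), 'tool_pos': array([0.21391076, 0.58659897, 0.23006177]), 'tool_rot': array([-2.94737562e-04,  1.74016404e-01,  9.84742220e-01, -9.82049574e-04]), 'contact_force': array([-0.66726472, -0.07623658,  0.4527127 ]), 'ft_torque': array([ 0.01569692,  0.03666727, -0.00245496]), 'gripper_width': 0.9972145535398423}
top {'mtx': array([[507.01069322,   0.        , 274.63441374],
       [  0.        , 507.01069322, 204.60036087],
       [  0.        ,   0.        ,   1.        ]]), 'extrinsics': array([[ 5.50503533e-04, -9.96733420e-01,  8.07600510e-02,
         5.19155349e-01],
       [-9.99999835e-01, -5.35520370e-04,  2.07186504e-04,
        -6.46655109e-03],
       [-1.63261061e-04, -8.07601517e-02, -9.967
[... 1195 characters left out ...]
0686,  0.79070733],
       [ 0.        ,  0.        ,  0.        ,  1.        ]])}
station [([164.0, 152.0, 187.0, 100.0], 0.83)]
carrier [([214.0, 190.0, 59.0, 36.0], 0.93), ([280.0, 299.0, 41.0, 74.0], 0.76), ([166.0, 262.0, 64.0, 94.0], 0.69)]
push_plate [([212.0, 190.0, 64.0, 38.0], 0.73), ([285.0, 300.0, 37.0, 74.0], 0.66), ([169.0, 150.0, 157.0, 54.0], 0.63), ([165.0, 260.0, 66.0, 98.0], 0.6)]
paddle [([168.0, 152.0, 158.0, 55.0], 0.6)]
hood [([172.0, 154.0, 154.0, 54.0], 0.76), ([312.0, 221.0, 24.0, 31.0], 0.29)]
shutter [([171.0, 151.0, 156.0, 58.0], 0.94)]
jar [([310.0, 220.0, 28.0, 33.0], 0.75)]
syringe [([262.0, 233.0, 17.0, 37.0], 0.82)]
coupon [([228.0, 148.0, 33.0, 12.0], 0.7)]
```

Run:
```python
import cv2
a=cv2.imread("pics/top0.png");b=cv2.imread("pics/side0.png")
cv2.imwrite("pics/top0c.png",cv2.resize(a[110:340,130:440],None,fx=2.5,fy=2.5,interpolation=cv2.INTER_CUBIC))
cv2.imwrite("pics/side0c.png",cv2.resize(b[130:380,120:400],None,fx=2.4,fy=2.4,interpolation=cv2.INTER_CUBIC))
```

```text
(no output)
```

View pics/top0c.png

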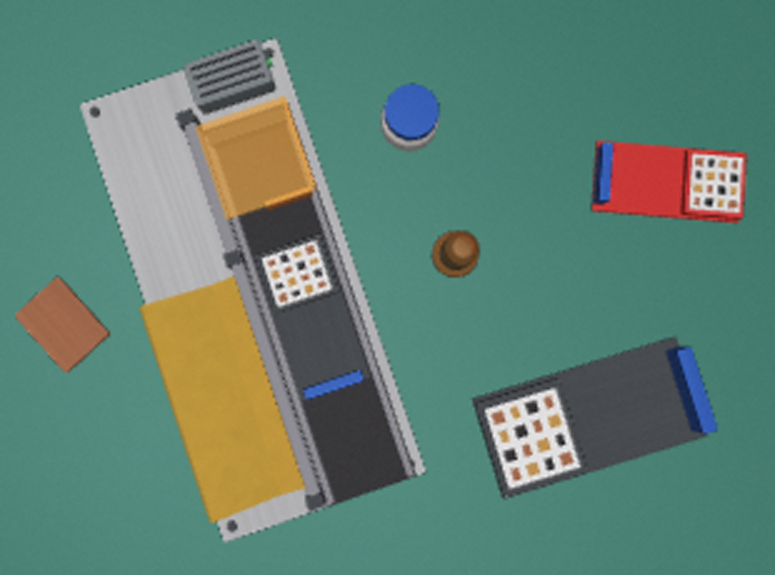

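View pics/side0c.png

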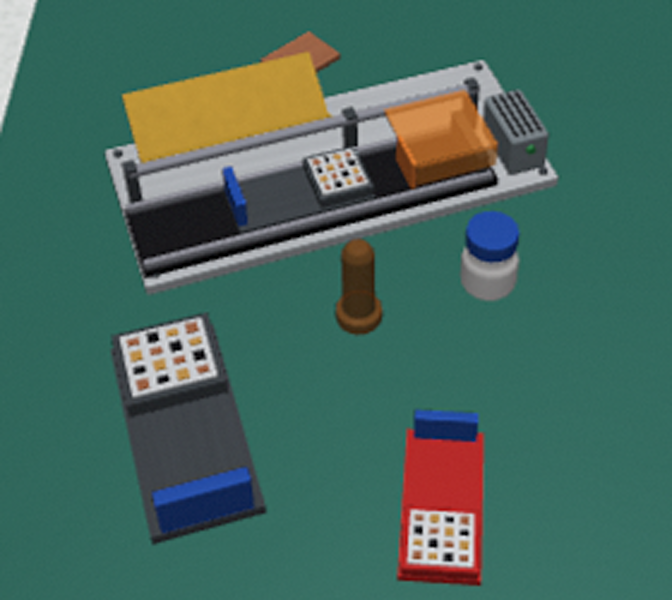

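The top view shows the station yawed to the left, with the hood shut at the far end. The intended carrier is in the lane, with its blue plate at crop (333,384). The red carrier and the big dark one are decoys on the table. Next I fit the poses.

```bash
cat > h.py <<'E'
import numpy as np,cv2
from scipy.optimize import least_squares
from scipy.spatial.transform import Rotation as R
from plant import *
def proj(c,P):
    p=camera_params(c);T=np.linalg.inv(p["extrinsics"]);q=np.atleast_2d(P)@T[:3,:3].T+T[:3,3];q=q@p["mtx"].T;return q[:,:2]/q[:,2:]
def S2W(s,P):
    c,n=np.cos(s[2]),np.sin(s[2]);P=np.atleast_2d(P)/1000.;return np.c_[P[:,0]*c-P[:,1]*n+s[0],P[:,0]*n+P[:,1]*c+s[1],P[:,2]]
def W2S(s,P):
    c,n=np.cos(s[2]),np.sin(s[2]);d=np.atleast_2d(P)-np.r_[s[0],s[1],0];return 1000*np.c_[d[:,0]*c+d[:,1]*n,-d[:,0]*n+d[:,1]*c,d[:,2]]
def mask(im,lo,hi):
    m=cv2.inRange(cv2.cvtColor(im,cv2.COLOR_RGB2HSV),lo,hi)
    return m
def big(m,k=1):
    cs=sorted(cv2.findContours(m,cv2.RETR_EXTERNAL,cv2.CHAIN_APPROX_NONE)[0],key=cv2.contourArea)[::-1]
    return cs[:k]
def cloud(c,d,m):
    p=camera_params(c);v,u=np.nonzero((m>0)&(d>0));z=d[v,u];K=p["mtx"]
    return np.c_[(u-K[0,2])/K[0,0]*z,(v-K[1,2])/K[1,1]*z,z]@p["extrinsics"][:3,:3].T+p["extrinsics"][:3,3]
PAD=np.array([[x,84+q*26.33,59+q*14.38] for x,q in [(-200,-1),(-40,-1),(-40,1),(-200,1)]])
E
python3 - <<'E'
from h import *
f=np.load("top0.npz");im,d=f["im"],f["d"]
m=mask(im,(20,120,100),(30,255,255));c=big(m)[0]
box=cv2.boxPoints(cv2.minAreaRect(c));ap=cv2.approxPolyDP(c,4,True)[:,0];print(ap.tolist(),box.round(1).tolist())
box=ap.astype(float) if len(ap)==4 else box
def r(s):
    q=proj("top",S2W(s,PAD));D=np.linalg.norm(q[:,None]-box[None],axis=2);return D.min(1)
best=min((least_squares(r,[.5,.1,y]) for y in (.2,.3,.4)),key=lambda o:o.cost);s=best.x;print(s,best.fun)
k=np.zeros_like(m);cv2.drawContours(k,[c],-1,255,-1);k=cv2.erode(k,np.ones((5,5)))
P=W2S(s,cloud("top",d,k));print("paddle cloud mean/min/max",P.mean(0),P.min(0),P.max(0))
for n in("top","side"):
    g=np.load(n+"0.npz");b=mask(g["im"],(105,150,60),(125,255,255))
    b2=np.zeros_like(b);u=[b for b in big(b,6)]
    for cc in u:
        kk=np.zeros_like(b);cv2.drawContours(kk,[cc],-1,255,-1);Q=cloud(n,g["d"],kk)
        if len(Q)>10:
            q=W2S(s,Q);print(n,len(Q),np.percentile(q,[3,50,97],axis=0).round(1).tolist())
o=mask(im,(8,150,100),(18,255,255))
np.save("s.npy",s)
v=cv2.imread("pics/side0.png");t=cv2.imread("pics/top0.png")
L=[PAD,np.array([[0,-30,29],[0,5,29],[0,5,58],[0,-30,58]]),np.array([[-222,-28.5,20],[75,-28.5,20],[75,28.5,20],[-222,28.5,20]]),np.array([[87,-20,52],[121,-20,52],[121,20,52],[87,20,52]])]
out=[]
for n,a in(("top",t),("side",v)):
    a=cv2.resize(a,None,fx=3,fy=3)
    for l in L: cv2.polylines(a,[np.round(proj(n,S2W(s,l))*3+1).astype(int)],True,(0,255,0) ,1)
    x0,y0=(150,120) if n=="top" else (150,140)
    out.append(a[y0*3:y0*3+600 if n=="top" else y0*3+360,x0*3:x0*3+(390 if n=="top" else 600)])
cv2.imwrite("pics/o.png",np.hstack([out[0][:590,:390],cv2.copyMakeBorder(out[1],0,590-360,0,0,cv2.BORDER_CONSTANT)[:, :600]])[:, :])
st=state();A=R.from_quat(st["tool_rot"],scalar_first=True).as_matrix();print(A.round(3));print(camera_params("wrist"))
E
```

```text
[[223, 221], [186, 233], [214, 318], [251, 304]] [[185.1999969482422, 232.60000610351562], [223.3000030517578, 219.89999389648438], [252.0, 306.0], [213.89999389648438, 318.70001220703125]]Traceback (most recent call last):
  File "<stdin>", line 8, in <module>
  File "<stdin>", line 8, in <genexpr>
    return func(*args, **kwargs)
    result = trf(vector_fun.fun, vector_fun.jac, x0, f0, J0, lb, ub, ftol, xtol,
                 gtol, max_nfev, x_scale, loss_function, tr_solver,
                 tr_options.copy(), verbose, callback=callback_wrapped)
    return trf_no_bounds(
        fun, jac, x0, f0, J0, ftol, xtol, gtol, max_nfev, x_scale,
        loss_function, tr_solver, tr_options, verbose, callback=callback)
    J = jac(x)
    self._update_jac()
    ~~~~~~~~~~~~~~~~^^
    self.J = self.jac_wrapped(xp_copy(self.x), f0=self.f)
             ~~~~~~~~~~~~~~~~^^^^^^^^^^^^^^^^^^^^^^^^^^^^
    J, dct = approx_derivative(
             ~~~~~~~~~~~~~~~~~^
        self.fun,
        ^^^^^^^^^
    ...<2 lines>...
        **self.finite_diff_options,
        ^^^^^^^^^^^^^^^^^^^^^^^^^^^
    )
   
[... 218 characters left out ...]
^^
                             mf)
                             ^^^
    df = [f_eval - f0 for f_eval in f_evals]
                                    ^^^^^^^
    f = np.atleast_1d(self.fun(x, *self.args, **self.kwargs))
                      ~~~~~~~~^^^^^^^^^^^^^^^^^^^^^^^^^^^^^^
    return np.atleast_1d(self.fun(x))
                         ~~~~~~~~^^^
    return self.f(x, *self.args, **self.kwargs)
           ~~~~~~^^^^^^^^^^^^^^^^^^^^^^^^^^^^^^
  File "<stdin>", line 7, in r
  File "h.py", line 6, in proj
    p=camera_params(c);T=np.linalg.inv(p["extrinsics"]);q=np.atleast_2d(P)@T[:3,:3].T+T[:3,3];q=q@p["mtx"].T;return q[:,:2]/q[:,2:]
ValueError: time passes only in moves, steps and waits
```

```bash
sed -i 's/^def proj/_c={}\n_cp=camera_params\ndef camera_params(n):\n    if n not in _c: _c[n]=_cp(n)\n    return _c[n]\ndef proj/' h.py
cat > fit.py <<'E'
from h import *
f=np.load("top0.npz");im,d=f["im"],f["d"]
m=mask(im,(20,120,100),(30,255,255));c=big(m)[0]
box=np.array([[252.,306],[223.3,219.9],[185.2,232.6],[213.9,318.7]])
best=least_squares(lambda s:(proj("top",S2W(s,PAD))-box).ravel(),[.5,.1,.3]);s=best.x;print(s,best.fun.round(1))
k=np.zeros_like(m);cv2.drawContours(k,[c],-1,255,-1);k=cv2.erode(k,np.ones((5,5)))
P=W2S(s,cloud("top",d,k));print("paddle cloud",P.mean(0),P.min(0),P.max(0))
for n in("top","side"):
    g=np.load(n+"0.npz");b=mask(g["im"],(105,150,60),(125,255,255))
    for cc in big(b,6):
        kk=np.zeros_like(b);cv2.drawContours(kk,[cc],-1,255,-1);Q=cloud(n,g["d"],kk)
        if len(Q)>10:
            q=W2S(s,Q);print(n,len(Q),np.percentile(q,[3,50,97],axis=0).round(1).tolist())
np.save("s.npy",s)
L=[PAD,np.array([[0,-30,29],[0,5,29],[0,5,58],[0,-30,58]]),np.array([[-222,-28.5,20],[75,-28.5,20],[75,28.5,20],[-222,28.5,20]]),np.array([[87,-20,52],[121,-20,52],[121,20,52],[87,20,52]])]
out=[]
for n in("top","side"):
    a=cv2.resize(cv2.imread(f"pics/{n}0.png"),None,fx=3,fy=3)
    for l in L: cv2.polylines(a,[np.round(proj(n,S2W(s,l))*3+1).astype(int)],True,(0,255,0),1)
    out.append(a[360:950,480:870] if n=="top" else cv2.copyMakeBorder(a[420:780,480:890],0,230,0,0,cv2.BORDER_CONSTANT))
cv2.imwrite("pics/o.png",np.hstack(out))
st=state();A=R.from_quat(st["tool_rot"],scalar_first=True).as_matrix();print(A.round(3));print(camera_params("wrist"))
E
python3 fit.py
```

```text
[0.61845197 0.05307334 0.33076843] [-4.6  0.1 -3.9  2.3  4.2 -1.5  4.  -0.7]
paddle cloud [-119.66839927   84.81173089   56.50987961] [-194.22250992   53.46930869   41.78734537] [-43.84479294 114.08350291  75.13606579]
top 744 [[17.9, 429.9, 5.0], [48.0, 440.8, 34.8], [85.9, 463.0, 40.6]]
top 610 [[251.8, 353.5, 28.0], [277.4, 370.4, 31.3], [308.1, 391.8, 34.3]]
top 361 [[14.8, -128.0, 56.2], [32.1, -111.4, 59.5], [49.0, -95.1, 62.6]]
top 333 [[-254.7, -246.6, 19.3], [-225.4, -238.3, 43.9], [-195.8, -235.2, 47.7]]
top 115 [[-72.3, -245.4, 19.3], [-54.7, -234.7, 30.4], [-35.4, -225.3, 33.9]]
top 106 [[-140.4, -13.8, 48.4], [-136.6, 6.3, 51.4], [-133.0, 26.5, 54.2]]
side 884 [[16.3, 428.7, 3.6], [53.1, 452.5, 36.0], [94.1, 504.3, 40.1]]
side 708 [[-257.5, -250.3, 11.4], [-228.7, -247.9, 37.3], [-199.2, -238.8, 47.7]]
side 482 [[249.4, 351.6, 28.0], [278.4, 393.5, 30.7], [308.0, 437.3, 33.8]]
side 378 [[12.0, -132.3, 46.5], [28.5, -118.1, 59.3], [47.0, -97.0, 62.5]]
side 292 [[-74.5, -249.0, 9.5], [-56.2, -240.5, 25.9], [-37.9, -231.0, 33.4]]
side 122 [[-143.4, -17.6, 28.1], [-140.0, -5.0, 49.5], [-135.6, 22.5, 53.9]]
[[-0.939  0.343 -0.   ]
 [ 0.343  0.939  0.   ]
 [ 0.     0.    -1.   ]]
{'mtx': array([[351.44024353,   0.        , 278.44737442],
       [  0.        , 351.44024353, 207.1397596 ],
       [  0.        ,   0.        ,   1.        ]]), 'T_tool_cam': array([[ 1.70761681e-04, -9.52458620e-01, -3.04667930e-01,
         7.73507042e-02],
       [ 9.99999734e-01,  3.78606823e-04, -6.23123337e-04,
         1.20412903e-04],
       [ 7.08848551e-04, -3.04667742e-01,  9.52458432e-01,
        -1.41606538e-01],
       [ 0.00000000e+00,  0.00000000e+00,  0.00000000e+00,
         1.00000000e+00]])}
```

View pics/o.png

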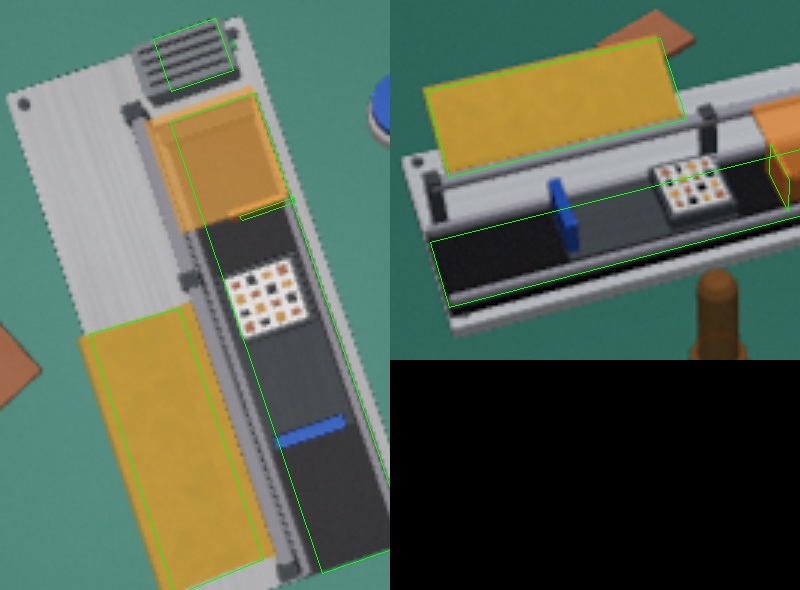

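The yaw fits well, but the mask included the paddle's web, so I shift the station pose 6 mm in y. The shutter and carrier plate agree with that. Now I rotate the tool to line the jaws up across the lane.

Request:
{"fn": "step_arm", "kwargs": {"steps": [[0,0,0,-7.8],[0,0,0,-7.8],[0,0,0,-7.8],[0,0,0,-7.8],[0,0,0,-7.8],[0,0,0,0]], "claw": 100}}

```text
time: 1.6
tool_pos: [0.2142, 0.5871, 0.2313]
tool_rot: [0.0, -0.178, 0.984, 0.0]
contact_force: [-0.8, -0.4, 0.1]
gripper_width: 0.998
```

```bash
cat >> h.py <<'E'
def where():
    st=state();A=R.from_quat(st["tool_rot"],scalar_first=True).as_matrix();s=np.load("s.npy")
    print("t",st["time"],"TCP station mm",W2S(s,st["tool_pos"]).round(1),"xaxis yaw err deg",np.degrees(np.arctan2(*A[1::-1,1])-np.pi/2-s[2]).round(2),"F stn",(R.from_euler('z',-s[2]).apply(st["contact_force"])).round(1),"w",round(st["gripper_width"],3),"j",st["joint_pos"].round(2))
    return st,A,s
E
python3 - <<'E'
from h import *
np.save("s.npy",[.6165,.0587,.3308]);st,A,s=where()
print(A.T@(S2W(s,[-180,47,150])[0]-st["tool_pos"])*1000)
E
```

```text
t 1.6 TCP station mm [[-208.9  630.5  231.3]] xaxis yaw err deg 1.53 F stn [-0.9 -0.1  0.1] w 0.998 j [ 1.1   0.05  1.61 -0.    1.48 -0.83]
[ -13.28899387 -584.03729027   81.32278769]
```

Request:
{"fn": "step_arm", "kwargs": {"steps": [[0,-48,6,1.5],[0,-48,6,0],[0,-48,6,0],[0,-48,6,0],[0,-48,6,0],[0,-48,6,0],[0,-48,6,0],[0,-48,6,0]]}}

```text
time: 2.4
tool_pos: [0.3392, 0.2166, 0.1822]
tool_rot: [0.003, -0.157, 0.988, 0.001]
contact_force: [1.3, -1.0, 0.5]
gripper_width: 1.002
```

Request:
{"fn": "step_arm", "kwargs": {"steps": [[-5,-48,5,0],[-5,-48,5,0],[-5,-48,5,0],[0,-48,5,0],[0,0,0,0]]}}

```text
time: 2.9
tool_pos: [0.4145, 0.0268, 0.1626]
tool_rot: [0.006, -0.145, 0.989, 0.001]
contact_force: [0.1, 0.4, 0.2]
gripper_width: 1.0
```

```bash
cat > wr.py <<'E'
import sys
from h import *
st,A,s=where();print("to go",A.T@(S2W(s,[-180,47,150])[0]-st["tool_pos"])*1000)
im,d=grab_frame("wrist");a=cv2.resize(im[:,:,::-1],None,fx=1.4,fy=1.4)
T=np.eye(4);T[:3,:3]=A;T[:3,3]=st["tool_pos"];cp=dict(_cp("wrist"));cp["extrinsics"]=T@cp["T_tool_cam"];_c["wrist"]=cp
P=[PAD,np.array([[-222,-28.5,20],[75,-28.5,20],[75,28.5,20],[-222,28.5,20]]),np.array([[-141,-22,52],[-133,-22,52],[-133,22,52],[-141,22,52]])]
for l in P:cv2.polylines(a,[np.round(proj("wrist",S2W(s,l))*1.4).clip(-3000,3000).astype(int)],True,(0,255,0),1)
cv2.imwrite(sys.argv[1],a)
b=mask(im,(105,150,60),(125,255,255))
for cc in big(b,3):
    kk=np.zeros_like(b);cv2.drawContours(kk,[cc],-1,255,-1);Q=cloud("wrist",d,kk)
    if len(Q)>30: print(len(Q),np.percentile(W2S(s,Q),[3,50,97],axis=0).round(1).tolist())
E
python3 wr.py pics/w1.png
```

```text
t 2.9 TCP station mm [[-201.4   35.5  162.6]] xaxis yaw err deg -2.27 F stn [0.2 0.3 0.2] w 1.0 j [-0.12 -0.45  2.16  0.    1.42 -1.98]
to go [-20.80114281  12.39152201  12.88856019]Traceback (most recent call last):
  File "wr.py", line 5, in <module>
    T=np.eye(4);T[:3,:3]=A;T[:3,3]=st["tool_pos"];cp=dict(_cp("wrist"));cp["extrinsics"]=T@cp["T_tool_cam"];_c["wrist"]=cp
                                                          ^^^
NameError: name '_cp' is not defined
```

Request:
{"fn": "step_arm", "kwargs": {"steps": [[-10,6,6,-1.5],[-10,6,6,-0.8],[0,0,0,0]]}}

```text
time: 3.25
tool_pos: [0.43, 0.048, 0.1516]
tool_rot: [0.007, -0.163, 0.987, 0.002]
contact_force: [0.2, 0.3, -0.2]
gripper_width: 0.999
```

```bash
sed -i 's/_cp("wrist")/camera_params("wrist")/' wr.py; python3 wr.py pics/w1.png
```

```text
t 3.25 TCP station mm [[-179.9   50.5  151.6]] xaxis yaw err deg -0.14 F stn [ 0.3  0.2 -0.2] w 0.999 j [-0.07 -0.39  2.14  0.01  1.38 -1.97]
to go [ 0.15166856 -3.50206915  1.62726455]Traceback (most recent call last):
  File "wr.py", line 5, in <module>
    T=np.eye(4);T[:3,:3]=A;T[:3,3]=st["tool_pos"];cp=dict(camera_params("wrist"));cp["extrinsics"]=T@cp["T_tool_cam"];_c["wrist"]=cp
                                                                                                                      ^^
NameError: name '_c' is not defined
```

```bash
sed -i '3i import h; _c=h._c' wr.py; python3 wr.py pics/w1.png
```

```text
t 3.3 TCP station mm [[-180.    50.3  152. ]] xaxis yaw err deg -0.12 F stn [ 0.8  0.2 -0.2] w 0.999 j [-0.07 -0.39  2.14  0.01  1.38 -1.97]
to go [-0.01145162 -3.32476807  1.98976486]
1233 [[-142.0, -21.0, 28.3], [-141.2, -0.2, 47.9], [-134.4, 20.3, 51.8]]
161 [[-170.8, -131.7, 52.8], [13.2, -120.8, 57.6], [17.0, -4.0, 215.9]]
```

View pics/w1.png

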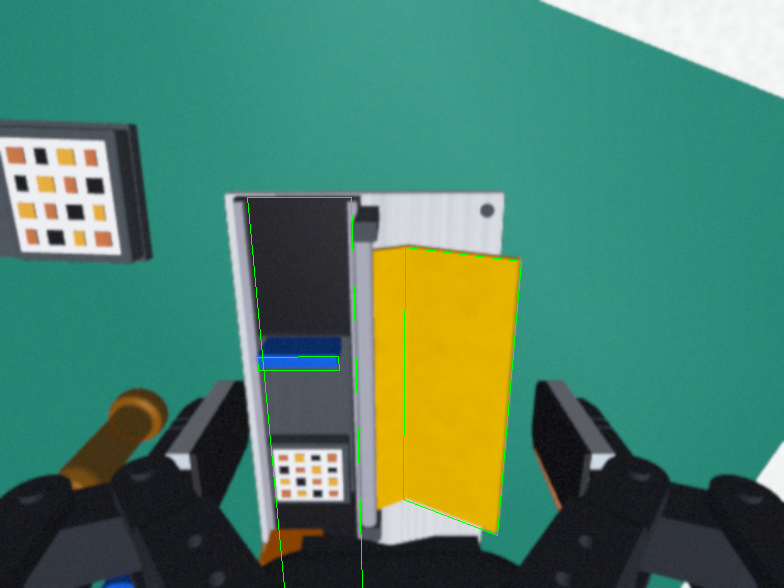

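The wrist view confirms the fit to about 1 mm. The plate's rear face is at x=-141.5, y=0, and the paddle overlay lines up, with the web next to it. Now I descend behind the plate.

Request:
{"fn": "step_arm", "kwargs": {"steps": [[-6,-3,25,0],[0,0,25,0],[0,0,20,0],[0,0,15,0],[0,0,0,0]]}}

```text
time: 3.85
tool_pos: [0.439, 0.049, 0.0688]
tool_rot: [0.011, -0.164, 0.986, 0.0]
contact_force: [-0.3, 0.6, -0.1]
gripper_width: 0.996
```

```bash
python3 -c "
from h import *
where()"
```

```text
t 3.85 TCP station mm [[-171.    48.5   68.8]] xaxis yaw err deg -0.08 F stn [-0.1  0.6 -0.1] w 0.996 j [-0.06 -0.26  2.19  0.01  1.19 -1.96]
```

Request:
{"fn": "step_arm", "kwargs": {"steps": [[0,0,6,0],[0,0,6,0],[0,0,0,0]]}}

```text
time: 4.15
tool_pos: [0.4404, 0.0495, 0.0585]
tool_rot: [0.013, -0.164, 0.986, -0.0]
contact_force: [0.5, -0.3, 0.4]
gripper_width: 1.0
```

Request:
{"fn": "step_arm", "kwargs": {"steps": [[0,0,6,0],[0,0,6,0],[0,0,0,0]]}}

```text
time: 4.45
tool_pos: [0.4425, 0.0495, 0.0477]
tool_rot: [0.015, -0.164, 0.986, -0.001]
contact_force: [-0.2, -1.0, 1.4]
gripper_width: 1.002
```

```bash
python3 -c "
from h import *
where()"
```

```text
t 4.45 TCP station mm [[-167.6   47.8   47.7]] xaxis yaw err deg -0.09 F stn [-0.5 -0.9  1.4] w 1.002 j [-0.06 -0.22  2.19  0.01  1.14 -1.96]
```

Request:
{"fn": "step_arm", "kwargs": {"steps": [[1,0,6,0],[1,0,6,0],[0,0,0,0]]}}

```text
time: 4.75
tool_pos: [0.4427, 0.0487, 0.0361]
tool_rot: [0.017, -0.164, 0.986, -0.001]
contact_force: [-0.2, -1.2, 1.2]
gripper_width: 1.001
```

Request:
{"fn": "step_arm", "kwargs": {"steps": [[1,0,5,0],[1,0,5,0],[0,0,0,0]]}}

```text
time: 5.05
tool_pos: [0.4425, 0.0474, 0.0263]
tool_rot: [0.018, -0.164, 0.986, -0.002]
contact_force: [-1.3, 0.4, 2.7]
gripper_width: 1.004
```

Run:
```python
from h import *
where()
im,d=grab_frame("side");cv2.imwrite("pics/s1.png",cv2.resize(im[130:290,120:360,::-1],None,fx=3,fy=3))
```

```text
t 5.05 TCP station mm [[-168.2   45.9   26.3]] xaxis yaw err deg -0.13 F stn [-1.2  0.8  2.7] w 1.004 j [-0.06 -0.19  2.21  0.01  1.08 -1.97]
```

View pics/s1.png

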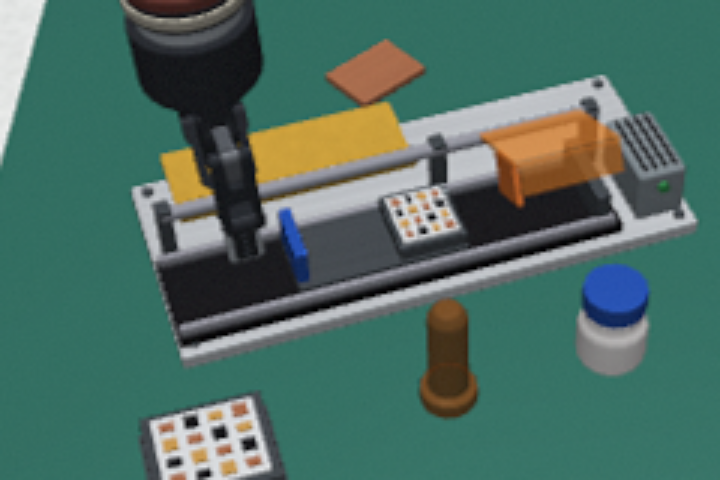

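The hood has risen, and the finger is in the lane just behind the blue plate (245,240). I'll measure the hood angle from the paddle's depth.

```bash
cat > ang.py <<'E'
from h import *
st,A,s=where()
im,d=grab_frame("top");m=cv2.erode(mask(im,(20,120,60),(30,255,255)),np.ones((3,3)))
P=W2S(s,cloud("top",d,m));P=P[(P[:,0]>-205)&(P[:,0]<-35)&(P[:,1]>62)&(P[:,1]<115)&(P[:,2]<85)]
if len(P)>50:
    k=np.linalg.lstsq(np.c_[P[:,1],np.ones(len(P))],P[:,2],rcond=None)[0];print(len(P),"hood",.5-np.arctan(k[0]),"z@80",k@[80,1])
b=mask(im,(105,150,60),(125,255,255))
for cc in big(b,6):
    kk=np.zeros_like(b);cv2.drawContours(kk,[cc],-1,255,-1);Q=W2S(s,cloud("top",d,kk))
    if len(Q)>10 and abs(np.median(Q[:,1]))<30: print("plate",np.percentile(Q,[3,50,97],axis=0).round(1).tolist())
E
python3 ang.py
```

```text
t 5.1 TCP station mm [[-168.2   46.    26.5]] xaxis yaw err deg -0.13 F stn [-0.1 -0.   3.2] w 1.003 j [-0.06 -0.19  2.21  0.01  1.09 -1.97]
1301 hood 0.4445380515892418 z@80 37.87420653256286
plate [[-140.4, -19.8, 48.6], [-136.5, 0.3, 51.7], [-132.9, 20.4, 54.2]]
```

Request:
{"fn": "step_arm", "kwargs": {"steps": [[-5,0,0.2,0],[-5,0,0.2,0],[-5,0,0.2,0],[-5,0,0.2,0],[-5,0,0.2,0],[0,0,0,0]]}}

```text
time: 5.75
tool_pos: [0.4647, 0.0565, 0.0246]
tool_rot: [0.014, -0.164, 0.986, -0.001]
contact_force: [-1.1, -1.3, 3.4]
gripper_width: 0.997
```

```bash
python3 ang.py
```

```text
t 5.75 TCP station mm [[-144.3   47.3   24.6]] xaxis yaw err deg -0.04 F stn [-1.5 -0.8  3.4] w 0.997 j [-0.04 -0.11  2.15  0.    1.08 -1.94]
810 hood 0.4767529019687999 z@80 36.75572505924846
plate [[-131.6, -19.5, 49.3], [-127.5, -2.8, 51.3], [-124.4, 20.3, 54.7]]
```

Request:
{"fn": "step_arm", "kwargs": {"steps": [[-6,0,-0.3,0],[-6,0,-0.2,0],[-6,0,0,0],[-6,0,0,0],[-6,0,0,0],[-6,0,0,0],[0,0,0,0]]}}

```text
time: 6.5
tool_pos: [0.5007, 0.0694, 0.0252]
tool_rot: [0.013, -0.164, 0.986, -0.001]
contact_force: [-0.8, -1.4, 2.1]
gripper_width: 1.0
```

```bash
python3 ang.py
```

```text
t 6.5 TCP station mm [[-106.1   47.8   25.2]] xaxis yaw err deg -0.06 F stn [-1.2 -1.1  2.1] w 1.0 j [-0.01 -0.02  2.06  0.    1.08 -1.91]
457 hood 0.45936145738564715 z@80 37.10005568283273
plate [[-93.2, -19.9, 48.3], [-89.3, -15.5, 51.5], [-87.0, -11.9, 83.7]]
```

Request:
{"fn": "step_arm", "kwargs": {"steps": [[-6,0,0,0],[-6,0,0,0],[-6,0,0,0],[-6,0,0,0],[-5,0,0,0],[-4,0,0,0],[0,0,0,0]]}}

```text
time: 7.25
tool_pos: [0.5339, 0.0809, 0.0256]
tool_rot: [0.012, -0.164, 0.986, -0.001]
contact_force: [-1.4, -1.6, 2.7]
gripper_width: 0.996
```

Request:
{"fn": "step_arm", "kwargs": {"steps": [[-3,0,0,0],[-3,0,0,0],[0,0,0,0]]}}

```text
time: 7.55
tool_pos: [0.5389, 0.0826, 0.0256]
tool_rot: [0.011, -0.164, 0.986, -0.001]
contact_force: [-2.9, -0.9, 4.8]
gripper_width: 0.998
```

```bash
python3 ang.py
```

```text
t 7.55 TCP station mm [[-65.6  47.8  25.6]] xaxis yaw err deg -0.12 F stn [-3.1  0.1  4.8] w 0.998 j [ 0.01  0.07  1.96  0.    1.09 -1.89]
836 hood 0.456179841215851 z@80 37.2891777061398
```

Request:
{"fn": "step_arm", "kwargs": {"steps": [[-2,0,0,0],[-2,0,0,0],[0,0,0,0]]}}

```text
time: 7.9
tool_pos: [0.5388, 0.0826, 0.0257]
tool_rot: [0.005, -0.163, 0.987, -0.001]
contact_force: [-0.4, -0.7, 2.3]
gripper_width: 0.998
```

Run:
```python
exec(open("ang.py").read())
im,d=grab_frame("side");cv2.imwrite("pics/s2.png",cv2.resize(im[130:290,120:360,::-1],None,fx=3,fy=3))
```

```text
t 7.9 TCP station mm [[-65.8  47.8  25.7]] xaxis yaw err deg -0.24 F stn [-0.6 -0.5  2.3] w 0.998 j [ 0.02  0.08  1.95 -0.    1.1  -1.88]
830 hood 0.4597976056882314 z@80 37.4047286917274
```

View pics/s2.png

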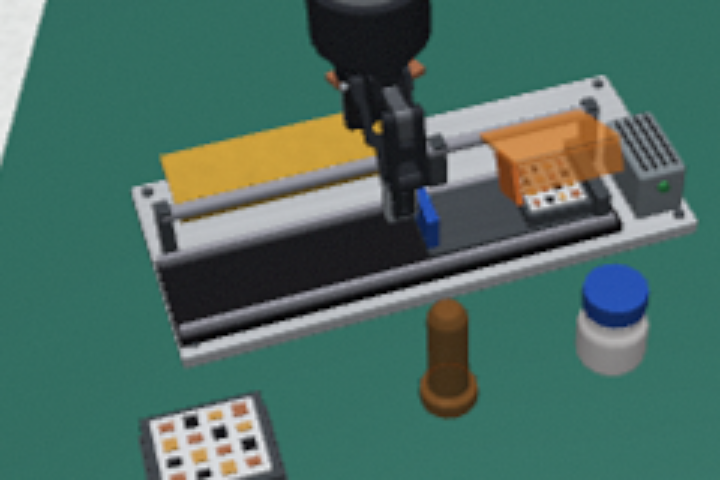

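Request:
{"fn": "step_arm", "kwargs": {"steps": [[-3,0,0,0]]}}

```text
time: 8.1
tool_pos: [0.539, 0.0826, 0.0254]
tool_rot: [0.001, -0.162, 0.987, -0.002]
contact_force: [-20.5, -6.4, 17.7]
gripper_width: 0.999
```

```bash
cat > side.py <<'E'
from h import *
st,A,s=where()
g,d=grab_frame("side");b=mask(g,(105,150,60),(125,255,255))
for cc in big(b,6):
    kk=np.zeros_like(b);cv2.drawContours(kk,[cc],-1,255,-1);q=W2S(s,cloud("side",d,kk))
    if len(q)>10 and abs(np.median(q[:,1]))<30: print("plate",np.percentile(q,[3,50,97],axis=0).round(1).tolist())
E
python3 side.py
```

```text
t 8.1 TCP station mm [[-65.6  47.8  25.4]] xaxis yaw err deg -0.26 F stn [-21.4   0.6  17.7] w 0.999 j [ 0.02  0.09  1.95 -0.    1.11 -1.88]
plate [[-56.7, -22.9, 27.0], [-53.8, -15.3, 48.2], [-48.6, 7.0, 53.9]]
```

The tip is blocked with 21 N against the stop, so the carrier is home. I back off a few mm while still holding the hood, then lift slowly.

Request:
{"fn": "step_arm", "kwargs": {"steps": [[3,0,0,0],[4,0,0,0],[0,0,0,0]]}}

```text
time: 8.45
tool_pos: [0.5355, 0.0809, 0.0274]
tool_rot: [0.005, -0.162, 0.987, -0.002]
contact_force: [-1.4, -0.4, 1.3]
gripper_width: 1.0
```

```bash
python3 side.py; python3 ang.py
```

```text
t 8.45 TCP station mm [[-69.4  47.3  27.4]] xaxis yaw err deg -0.27 F stn [-1.5  0.1  1.3] w 1.0 j [ 0.01  0.07  1.96 -0.    1.1  -1.88]
plate [[-56.8, -22.5, 29.3], [-54.3, -13.6, 48.4], [-48.9, 9.0, 53.9]]
t 8.5 TCP station mm [[-69.3  47.3  27.4]] xaxis yaw err deg -0.27 F stn [0.1 0.9 3.1] w 0.995 j [ 0.01  0.07  1.96 -0.    1.1  -1.88]
886 hood 0.4208978388246778 z@80 38.60813706936705
```

Carrier stayed home and the hood is still held open. Lifting.

Request:
{"fn": "step_arm", "kwargs": {"steps": [[2,0,-5,0],[0,0,-6,0],[0,0,-6,0],[0,0,-6,0],[0,0,-8,0],[0,0,-10,0],[0,0,-20,0],[0,0,-30,0]]}}

```text
time: 9.35
tool_pos: [0.529, 0.0803, 0.1183]
tool_rot: [0.0, -0.163, 0.987, -0.001]
contact_force: [1.3, -0.4, -0.1]
gripper_width: 1.001
```

Request:
{"fn": "step_arm", "kwargs": {"steps": [[20,0,-30,0],[40,0,-20,0],[40,0,-10,0],[40,0,0,0],[30,0,0,0],[0,0,0,0]]}}

```text
time: 9.95
tool_pos: [0.3657, 0.0245, 0.1889]
tool_rot: [0.007, -0.164, 0.987, -0.003]
contact_force: [0.9, 0.3, -0.2]
gripper_width: 1.001
```

```bash
python3 ang.py
python3 - <<'E'
from h import *
exec(open("side.py").read())
t,_=grab_frame("top")
cv2.imwrite("pics/end.png",np.hstack([cv2.resize(g[140:260,160:360,::-1],None,fx=2.2,fy=2.2)[:264,:440],cv2.resize(t[120:330,140:330,::-1],(344,264*344//240+0))[:264]]) )
E
```

```text
t 9.95 TCP station mm [[-248.3   49.1  188.9]] xaxis yaw err deg -0.14 F stn [ 1.  -0.  -0.2] w 1.001 j [-0.13 -0.63  2.23 -0.    1.53 -2.03]
2494 hood 0.00033717479768297087 z@80 55.743876484641795
plate [[-53.8, -18.5, 35.9], [-50.2, 0.9, 51.2], [-46.2, 21.1, 54.3]]
t 10.0 TCP station mm [[-247.1   49.   189.2]] xaxis yaw err deg -0.12 F stn [-0.2 -0.1  0.2] w 1.001 j [-0.13 -0.63  2.23 -0.    1.52 -2.03]
plate [[-57.1, -22.9, 31.1], [-54.5, -8.9, 49.9], [-49.2, 18.1, 54.0]]
```

View pics/end.png

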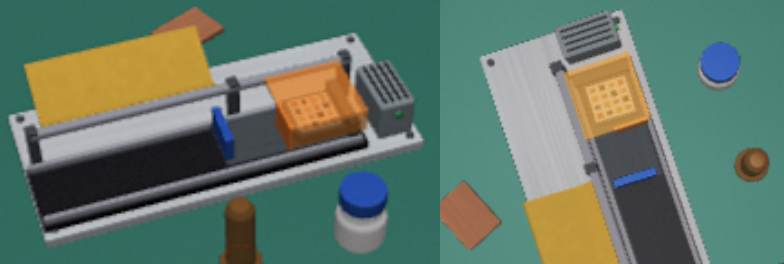

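The hood is shut (0.000 rad) over the board, the carrier's plate is at about x=-54 mm, the bystanders haven't moved and the hand is clear.

```bash
python3 -c "
from plant import *
print(job_done())"
```

```text
the job is handed in; nothing more can be done
None
```

The carrier is home against the end stop with the hood shut over it. The hand is clear, and I handed the job in at about 10 s of the 42 s allowed.

**What I did:** One fingertip pressed the paddle and held the hood at 0.42–0.48 rad. The other fingertip pushed the blue plate about 87 mm along the lane. At the stop the finger was blocked and the wrist read about 21 N along the lane. I then backed off about 4 mm with the hood still open, lifted slowly so it closed, and withdrew.

**Last checks:**
- **Hood:** the paddle's slope gives 0.000 rad, which is shut.
- **Carrier:** the rear face of the plate is at x ≈ -53.8 mm from the top camera, against -54 mm when home. The side camera reads -57 mm, but it already read about 2–3 mm low before the move, so I trust the top camera and the contact force.
- **Surroundings:** the jar, cartridge and coupon look unmoved in the final picture. The force at the hand is about zero.

**Disagreement:** my first fit of the station was about 6 mm off sideways, because the yellow web beside the paddle was counted as part of it. I corrected this before the approach, and the wrist camera confirmed the new fit to about 1 mm.

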